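# Rattle test of a wooden shaker at the woodcraft stall

## Robot

A 7-joint arm with a two-finger parallel gripper is mounted at the origin on the work surface. World frame = base frame: x ahead of the robot, y to its left, z up, the work surface at z = 0. Lengths are in m, angles in rad, forces in N, time in s.
With the tool pointing down it reaches from about 0.4 to 0.85 m from the base axis. Payload 10.4 kg.
Tool frame: the origin (TCP) lies at the very end of the fingers, on their centre line; the grasp point (between the pads) lies 19 mm behind it; y points along the fingers, x is the direction in which the jaws open and shut, and the axes are right-handed (so a half turn about y gives the same grasp; the last joint's range is limited). The gripper opens to 87 mm and grips with 3 to 60 N. Pads are 19 mm wide; open, the fingers measure 117 mm over their backs; the gripper's body (75 mm by 190 mm) begins 51 mm behind the grasp point.
Start: joints at [-1.368, 0.332, -0.065, 1.46, 0.022, 1.35, -0.088], TCP at [0.14, 0.609, 0.223] pointing down, gripper open.
Joint ranges: [-2.6, 2.6], [-0.5, 2.12], [-1.47, 1.34], [0.16, 2.42], [-1.27, 4.41], [0.06, 2.06], [-2.6, 2.6]. Speed limits (rad/s): [2.22, 2.22, 2.79, 2.79, 3.14, 3.14, 3.14].

## Interface

Orientations are given as a unit quaternion [x, y, z, w].
In Python, from bench import readout, vision, r gives the robot as it stands.
- The arm moves only by the tool arm_command, never from a script. Its argument "targets" is a list that holds one entry, the list of rows, each a list of 6 numbers: the shift along the tool's x, y, z in m, then the turn, a rotation vector about the tool's x, y, z in degrees. A call has 1 to 12 rows; each row shifts and turns the commanded pose from where the row before left it, along the tool's axes as they then stand; what a row does not reach is not made up. A row lasts 1/12 s, in which the tool goes at most 41.7 mm and 7.16 degrees, less where a joint would pass 70% of its speed; a pose out of reach is approached as far as the arm can. A call is refused whole if a number of a shift passes 0.0417 or a number of a turn 7.16, either way. A call with a gripper value outside its range is refused whole. "hand" is the opening, from 0 (shut) to 1 (fully open), set as the call begins (left out, the last holds). The fingers move at their own pace and stop on an object; "grip_force" is the grip in N (left out, the last holds). Time passes only in rows, so rows that do not move let the fingers close. It gives the time, the measured TCP pose, the force and the opening at its end, in the units of the state.
- readout.read_state(): the state, without advancing time (a new reading comes with each control period).
- vision.camera(name): name is "side" or "top"; returns a dict with "pixels" (480x640x3 uint8, blue, green, red), "fovy" (degrees; the focal length in pixels is half the picture's height over the tangent of half this angle, whatever the lens; pixels are square), "cx", "cy" (the principal point, pixels), "D" ([k1, k2, p1, p2, k3] as OpenCV has them; the pictures are not rectified), "R" (3x3) and "t" (3): a world point X has camera coordinates R X + t. Camera axes: x right, y down, z forward; pixel columns grow to the right and rows downward; lengths in m; the calibration is good to about 2 mm. A picture is of the moment at which its call begins. There is no depth.
- r.close_job(): hands the job in, once; it reports no verdict.
The state is a dict: "time": time; "joint_positions": joint angles; "joint_vel": joint speeds; "joint_torque": joint torques, N m; "ee_pos": TCP position; "eef_rot": TCP orientation; "ft_force": force on the tool from outside, world axes, zero at the start; "torque": the same for the moment, N m; "width": finger opening in m.
Only numpy, scipy, OpenCV 4.12 (cv2) and the standard library are available. Lean on these libraries where they do the work, as an engineer would, in place of code of your own. Each camera call takes 0.05 s, during which the arm holds its last target.

## Task

Pick up the long wooden shaker, lift it clear of the counter and shake it gently back and forth along its length until the loose piece inside has knocked to and fro against each end at least twice. Then lay it down, without dropping it, in the middle of the dark display board, lengthways along the board, and let go. Leave the short shaker where it is.

Things in the scene. Friction and masses are not known exactly. Their poses are not given: they have to be found in the camera images.
- long_shaker_mid (a point): Centre (half-way up) of the long shaker: closed octagonal wooden tube lying on a flat, 150 mm long (its x axis), 46 mm across flats, so 46 mm high and 46 mm wide between upright side faces 19 mm high; brown, 12 mm dark bands at the ends, 0.25 kg. Shake by strokes of 80 mm along x at about 0.3 m/s, or rock its ends 20 degrees, 60 mm or more above the counter. Keep it under 1 m/s.
- loose_piece (a joint): Place of the hidden loose piece (30 g) inside the long shaker, along the shaker's x, in m from its centre: -0.035 at one end stop, +0.035 at the other; at first anywhere. It slides when the shaker is tipped over 4 degrees or accelerated lengthways over 0.7 m/s2. Within 8 mm of a stop counts as knocking there.
- board_top (a point): Centre of the top face of the display board: a flat dark wooden board 220 x 120 mm, 15 mm thick, fixed on the counter, no rim. x runs along its 220 mm length, z up; a shaker lying on it has its centre 23 mm above this point.
- short_shaker_mid (a point): Centre (half-way up) of the short shaker, a bystander: same wood and section as the long one (46 mm across flats) but only 80 mm long, x along its length, loose on the counter.
Not all that is in view belongs to the job. Leave any blue or turquoise look-alike of the part that bears long_shaker_mid alone.

How it is judged:
By the outcome, as a careful person would: the job done as asked, in the order asked, and still so for the second after the job is handed in, with the robot touching nothing.
It also fails if it takes over 42 s, if anything falls off the work surface, if the arm or the gripper's body presses on something with over 40 N, if the wrist force passes 120 N, or if a joint passes its speed limit or range.

## Working session

There is one attempt and no reset: what is moved stays moved. The work goes in short steps, Python scripts to look and compute and a tool call to move; the robot and the scene stay as the last step left them, time stands still between calls to the robot, and variables do not carry over. Pictures are saved under pics/ and viewed, and the job is handed in when it is done.

Besides the shell and the picture viewer there is one more tool, called after ">>>" as name(argument=value, ...), one argument or row to a line, values as JSON. arm_command: Moves the arm, as the interface text tells. Its arguments: {"type":"object","properties":{"targets":{"type":"array","items":{"type":"array","items":{"type":"array","items":{"type":"number"}}}},"hand":{"type":"number"},"grip_force":{"type":"number"}},"required":["targets"]}

```bash
mkdir -p pics; ls; python3 - <<'E'
from bench import readout, vision, r
import cv2,pickle
print(readout.read_state())
for n in("side","top"):
    c=vision.camera(n); cv2.imwrite(f"pics/{n}0.png",c["pixels"]); pickle.dump(c,open(f"{n}0.pkl","wb"))
    print({k:v for k,v in c.items() if k!="pixels"})
E
```

```text
pics
{'time': 0.0, 'joint_positions': array([-1.36760168,  0.33288893, -0.06470023,  1.46094997,  0.02161207,
        1.34993711, -0.08849264]), 'joint_vel': array([-0.00094165,  0.00015592, -0.0003214 , -0.00139639, -0.00108378,
        0.00178881, -0.00023754]), 'joint_torque': array([ 2.77789804e-04, -6.23264909e+01,  2.50001944e-02, -3.89891911e+01,
       -6.13085506e-02,  3.98086687e-02,  1.48921290e-04]), 'ee_pos': array([0.13984593, 0.60873735, 0.22173918]), 'eef_rot': array([ 0.55348854,  0.44010407, -0.44088927, -0.55278883]), 'ft_force': array([ 0.34269702, -1.72503671,  0.09270739]), 'torque': array([-0.00974007,  0.05912398,  0.02442759]), 'width': 0.08657355672125965}
{'fovy': 48.16727624674879, 'cx': 316.80116468601534, 'cy': 234.3907618302431, 'D': array([0.01599287, 0.        , 0.        , 0.        , 0.        ]), 'R': array([[ 0.94493519, -0.32669216,  0.019228  ],
       [-0.18922982, -0.59338177, -0.78236191],
       [ 0.26700105,  0.73564279, -0.62252721]]), 't': array([-0.4693251 ,  0.10888823,  1.05155703])}
{'fovy': 49.04195237160882, 'cx': 317.2715233714956, 'cy': 234.20898158057346, 'D': array([-0.10627671,  0.        ,  0.        ,  0.        ,  0.        ]), 'R': array([[-0.01952403, -0.9998084 ,  0.00140399],
       [-0.99350803,  0.01924355, -0.11212262],
       [ 0.11207412, -0.00358396, -0.99369339]]), 't': array([0.01636824, 0.48519822, 1.0533161 ])}
```

View pics/side0.png

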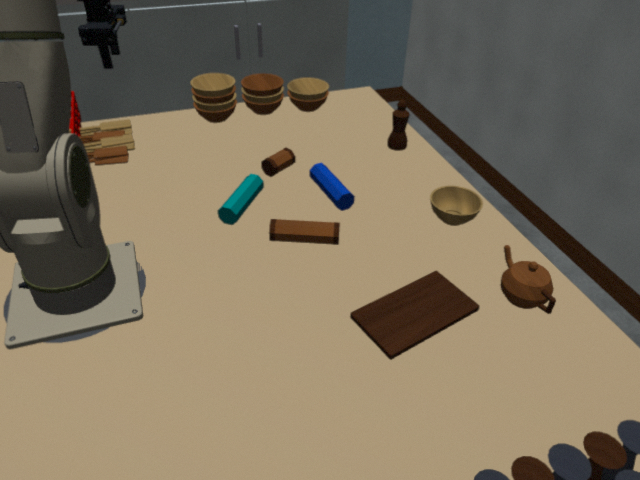

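View pics/top0.png

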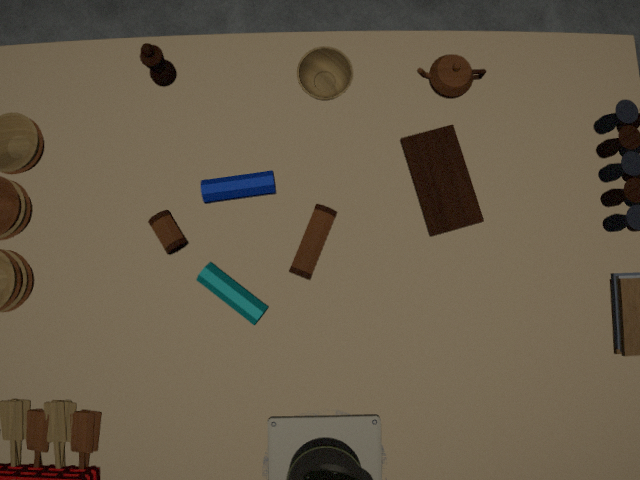

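The top view shows the long brown shaker at about (313,242), the short one at (168,232) and the board at (442,180). In the side view they are at (305,232), (279,161) and (415,312). The blue and teal tubes are decoys. I'll fit silhouettes in both views.

```bash
cat > h.py <<'E'
import numpy as np,cv2
from scipy.optimize import minimize
def proj(c,P):
    f=240/np.tan(np.radians(c["fovy"]/2)); K=np.array([[f,0,c["cx"]],[0,f,c["cy"]],[0,0,1]])
    return cv2.projectPoints(np.asarray(P,float),cv2.Rodrigues(c["R"])[0],c["t"],K,c["D"])[0][:,0]
def octa(L,s=.046):
    a=s/2;b=a*np.tan(np.pi/8)
    return np.array([[x,y,z] for x in(-L/2,L/2) for y,z in((a,b),(b,a),(-b,a),(-a,b),(-a,-b),(-b,-a),(b,-a),(a,-b))])
def box(l,w,h): return np.array([[x,y,z] for x in(-l/2,l/2) for y in(-w/2,w/2) for z in(0,-h)])
def place(P,x,y,z,yaw):
    c,s=np.cos(yaw),np.sin(yaw); return P@np.array([[c,-s,0],[s,c,0],[0,0,1]]).T+[x,y,z]
def mask(c,seed,box_,excl=None):
    im=c["pixels"]; x0,y0,x1,y1=box_
    lab=cv2.cvtColor(im,cv2.COLOR_BGR2LAB).astype(float)
    roi=np.zeros(im.shape[:2],np.uint8);roi[y0:y1,x0:x1]=1
    bg=np.median(np.r_[lab[y0,x0:x1],lab[y1-1,x0:x1]],0)
    m=((np.linalg.norm(lab-bg,axis=2)>45)&(roi>0)).astype(np.uint8)
    n,l=cv2.connectedComponents(m); 
    return (l==l[seed[1],seed[0]]).astype(np.uint8)
def sil(c,P):
    m=np.zeros((480*4,640*4),np.uint8); h=cv2.convexHull(proj(c,P).astype(np.float32))
    cv2.fillConvexPoly(m,np.round((h*4+1.5)*16).astype(np.int32),1,shift=4)
    return cv2.resize(m.astype(np.float32),(640,480),interpolation=cv2.INTER_AREA)
def fit(cams,masks,P,z,x0):
    def cost(p): return sum(np.abs(sil(c,place(P,p[0],p[1],z,p[2]))-m).sum()/m.sum() for c,m in zip(cams,masks))
    best=None
    for s in(0,.0):
        q=minimize(cost,x0 if best is None else best.x,method="Nelder-Mead",options=dict(initial_simplex=np.array(x0 if best is None else best.x)+np.array([[0,0,0],[.02,0,0],[0,.02,0],[0,0,.2]])*(1 if best is None else .3),xatol=1e-5,fatol=1e-5)); best=q
    return q.x,q.fun
E
cat > run.py <<'E'
from h import *
import pickle
S=pickle.load(open("side0.pkl","rb"));T=pickle.load(open("top0.pkl","rb"))
def at(c,u,v,z):
    f=240/np.tan(np.radians(c["fovy"]/2));K=np.array([[f,0,c["cx"]],[0,f,c["cy"]],[0,0,1]])
    n=cv2.undistortPoints(np.array([[[u,v]]],float),K,c["D"])[0,0]
    d=c["R"].T@[n[0],n[1],1];o=-c["R"].T@c["t"];return o+d*(z-o[2])/d[2]
vis={"S":S["pixels"].copy(),"T":T["pixels"].copy()}
for n,P,z,ts,tb,ss,sb,e in(("long",octa(.15),.023,(313,242),(275,190,350,290),(305,232),(262,212,346,252),((324,210),(301,274))),
  ("short",octa(.08),.023,(168,232),(140,200,196,262),(279,161),(256,142,300,180),((160,214),(176,248))),
  ("board",box(.22,.12,.015),.015,(442,180),(390,115,495,245),(415,312),(342,262,486,362),((427,131),(456,228)))):
    a=at(T,*e[0],z);b=at(T,*e[1],z);g=(a+b)/2;yaw=np.arctan2(*(a-b)[1::-1])
    mt=mask(T,ts,tb);ms=mask(S,ss,sb)
    for nm,cc,mm in(("both",[S,T],[ms,mt]),("side",[S],[ms]),("top",[T],[mt])):
        p,f=fit(cc,mm,P,z,[g[0],g[1],yaw]);print(n,nm,p[:2].round(4),np.degrees(p[2]).round(2),round(f,3),mt.sum(),ms.sum())
        if nm=="both": 
            for k,c in(("S",S),("T",T)): cv2.polylines(vis[k],[np.round(cv2.convexHull(proj(c,place(P,p[0],p[1],z,p[2])).astype(np.float32))).astype(int)],True,(0,255,0),1)
v=np.vstack([vis["T"][110:295,140:500],vis["S"][140:360,140:500]]);cv2.imwrite("pics/fit0.png",cv2.resize(v,None,fx=1.45,fy=1.45))
E
python3 run.py
```

```text
long both [0.4719 0.0154] -22.96 0.114 1647 1537
long side [0.4718 0.0133] -23.09 0.031 1647 1537
long top [0.4709 0.0165] -22.99 0.04 1647 1537
short both [0.4977 0.3165] 30.88 0.136 980 615
short side [0.498  0.3137] 30.19 0.041 980 615
short top [0.4971 0.3173] 30.76 0.038 980 615
board both [ 0.6003 -0.2609] 14.53 0.081 5722 5944
board side [ 0.6016 -0.2613] 14.94 0.041 5722 5944
board top [ 0.5996 -0.2598] 14.68 0.03 5722 5944
```

View pics/fit0.png

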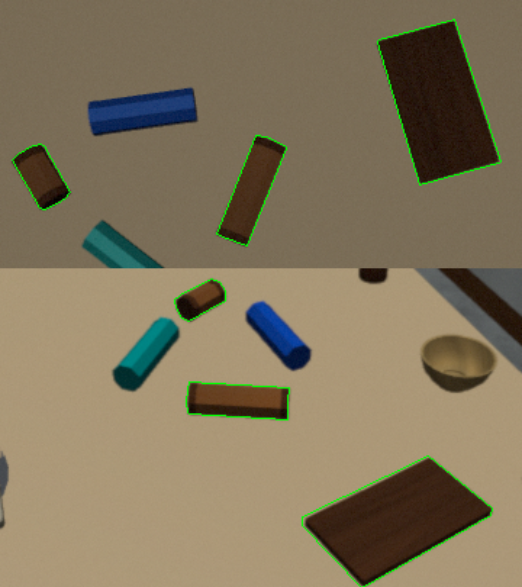

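The fits agree with the pictures. Next I'll work out the moves in the tool frame.

```bash
cat > plan.py <<'E'
import sys,numpy as np
from scipy.spatial.transform import Rotation as R
from bench import readout
s=readout.read_state(); x,y,z,jaw=map(float,sys.argv[1:5])
q=R.from_quat(s["eef_rot"]);M=q.as_matrix()
print("t",s["time"],"pos",s["ee_pos"].round(4),"tool x",M[:,0].round(3),"y",M[:,1].round(3),"z",M[:,2].round(3),"w",s["width"],"F",s["ft_force"].round(1))
print("j",s["joint_positions"].round(2))
print("shift tool",(M.T@(np.array([x,y,z])-s["ee_pos"])).round(4))
for a in(jaw,jaw+180):
    c,d=np.cos(np.radians(a)),np.sin(np.radians(a))
    X=np.array([c,d,0]);Y=np.array([0,0,-1.]);G=np.c_[X,Y,np.cross(X,Y)]
    print("turn tool",np.degrees((q.inv()*R.from_matrix(G)).as_rotvec()).round(2))
E
python3 plan.py .4715 .0152 .2 67
```

```text
t 0.1 pos [0.1399 0.6088 0.2219] tool x [ 0.224  0.975 -0.001] y [-0.    -0.001 -1.   ] z [-0.975  0.224 -0.   ] w 0.0869234297501692 F [ 0.5  0.1 -0.1]
j [-1.37  0.33 -0.06  1.46  0.02  1.35 -0.09]
shift tool [-0.5043  0.0225 -0.4561]
turn tool [ 1.000e-02  1.006e+01 -7.000e-02]
turn tool [-1.0000e-01 -1.6994e+02 -1.0000e-02]
```

>>> arm_command(
  targets=[
    [[-0.015,0,-0.023,0,0,0],[-0.015,0,-0.023,0,0,0],[-0.015,0,-0.023,0,0,0],[-0.015,0,-0.023,0,0,0],[-0.015,0,-0.023,0,0,0],[-0.015,0,-0.023,0,0,0],[-0.015,0,-0.023,0,0,0],[-0.015,0,-0.023,0,0,0],[-0.015,0,-0.023,0,0,0],[-0.015,0,-0.023,0,0,0],[-0.015,0,-0.023,0,0,0],[-0.015,0,-0.023,0,0,0]],
  ],
  hand=1,
  grip_force=30,
)

```text
time: 1.1
ee_pos: [0.3693, 0.3707, 0.2223]
eef_rot: [-0.553, -0.44, 0.441, 0.553]
ft_force: [0.1, 1.7, 1.0]
width: 0.0871
```

>>> arm_command(
  targets=[
    [[-0.027,0,-0.015,0,0,0],[-0.027,0,-0.015,0,0,0],[-0.027,0,-0.015,0,0,0],[-0.027,0,-0.015,0,0,0],[-0.027,0,-0.015,0,0,0],[-0.027,0,-0.015,0,0,0],[-0.027,0,-0.015,0,0,0],[-0.027,0,-0.015,0,0,0],[-0.027,0,-0.015,0,0,0],[-0.027,0,-0.015,0,0,0],[0,0,0,0,5,0],[0,0,0,0,5,0]],
  ],
)

```text
time: 2.1
ee_pos: [0.4545, 0.0732, 0.2224]
eef_rot: [-0.591, -0.388, 0.389, 0.591]
ft_force: [-0.3, 0.6, 0.3]
width: 0.0873
```

>>> arm_command(
  targets=[
    [[0,0,0,0,0,0],[0,0,0,0,0,0]],
  ],
)

```text
time: 2.27
ee_pos: [0.4542, 0.0753, 0.2223]
eef_rot: [-0.589, -0.391, 0.392, 0.589]
ft_force: [-0.9, 0.1, 0.1]
width: 0.0867
```

```bash
python3 plan.py .4715 .0152 .12 67
```

```text
t 2.2667 pos [0.4542 0.0753 0.2223] tool x [ 0.387  0.922 -0.   ] y [-0. -0. -1.] z [-0.922  0.387  0.   ] w 0.08670761058541794 F [-0.9  0.1  0.1]
j [-0.7  -0.06  0.42  1.89  0.02  1.3   0.89]
shift tool [-0.0486  0.1023 -0.0393]
turn tool [-0.02  0.22 -0.01]
turn tool [-2.0000e-02 -1.7978e+02  3.0000e-02]
```

>>> arm_command(
  targets=[
    [[-0.0122,0.0256,-0.0098,0,0.2,0],[-0.0122,0.0256,-0.0098,0,0,0],[-0.0122,0.0256,-0.0098,0,0,0],[-0.0122,0.0256,-0.0098,0,0,0],[0,0,0,0,0,0],[0,0,0,0,0,0]],
  ],
)

```text
time: 2.77
ee_pos: [0.4704, 0.0147, 0.1194]
eef_rot: [-0.59, -0.389, 0.391, 0.59]
ft_force: [-1.1, 0.2, 0.4]
width: 0.0875
```

```bash
python3 plan.py .4715 .0152 .006 67; python3 - <<'E'
from bench import vision
import cv2
from h import *
S=vision.camera("side");T=vision.camera("top")
im=np.hstack([cv2.resize(S["pixels"][130:300,200:400],None,fx=2,fy=2),cv2.resize(T["pixels"][150:320,210:410],None,fx=2,fy=2)])
cv2.imwrite("pics/pre.png",im)
E
```

```text
t 2.7667 pos [0.4704 0.0147 0.1194] tool x [ 0.392  0.92  -0.002] y [-0.003 -0.001 -1.   ] z [-0.92   0.392  0.002] w 0.08747515069534839 F [-1.1  0.2  0.4]
j [-0.61  0.08  0.51  2.01 -0.04  1.07  1.08]
shift tool [ 0.0011  0.1133 -0.001 ]
turn tool [-0.12 -0.07 -0.11]
turn tool [ 1.7000e-01  1.7993e+02 -1.8000e-01]
```

View pics/pre.png

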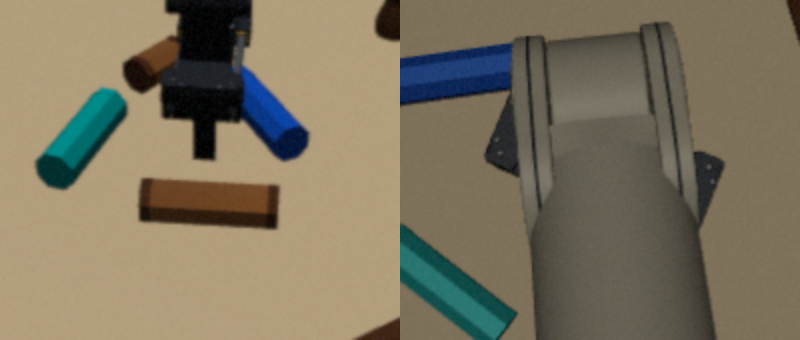

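The fingers are above the middle of the shaker in the side view, at about (203,155) in the crop, and the tube centre is at about (208,203). I'll descend and close.

>>> arm_command(
  targets=[
    [[0.001,0.019,-0.001,0,0,0],[0,0.019,0,0,0,0],[0,0.019,0,0,0,0],[0,0.019,0,0,0,0],[0,0.019,0,0,0,0],[0,0.0175,0,0,0,0],[0,0,0,0,0,0],[0,0,0,0,0,0]],
  ],
)

```text
time: 3.53
ee_pos: [0.4729, 0.0164, 0.0084]
eef_rot: [-0.59, -0.39, 0.39, 0.59]
ft_force: [-0.1, 0.8, -0.1]
width: 0.0866
```

>>> arm_command(
  targets=[
    [[0,0,0,0,0,0],[0,0,0,0,0,0],[0,0,0,0,0,0],[0,0,0,0,0,0],[0,0,0,0,0,0],[0,0,0,0,0,0],[0,0,0,0,0,0],[0,0,0,0,0,0]],
  ],
  hand=0,
  grip_force=30,
)

```text
time: 4.2
ee_pos: [0.4726, 0.0155, 0.0077]
eef_rot: [-0.59, -0.39, 0.39, 0.59]
ft_force: [-1.5, 0.6, 2.6]
width: 0.0458
```

>>> arm_command(
  targets=[
    [[0,-0.01,0,0,0,0],[0,-0.015,0,0,0,0],[0,-0.02,0,0,0,0],[0,-0.02,0,0,0,0],[0,-0.02,0,0,0,0],[0,-0.02,0,0,0,0],[0,-0.02,0,0,0,0],[0,-0.02,0,0,0,0],[0,-0.015,0,0,0,0],[0,-0.01,0,0,0,0],[0,0,0,0,0,0]],
  ],
)

```text
time: 5.12
ee_pos: [0.4735, 0.0155, 0.1797]
eef_rot: [0.59, 0.391, -0.388, -0.59]
ft_force: [0.0, -0.1, -2.4]
width: 0.0458
```

```bash
python3 plan.py .4715 .0152 .18 67; python3 - <<'E'
from bench import vision
import cv2
S=vision.camera("side")
cv2.imwrite("pics/lift.png",cv2.resize(S["pixels"][80:300,180:420],None,fx=2,fy=2))
E
```

```text
t 5.1167 pos [0.4735 0.0155 0.1797] tool x [0.393 0.919 0.002] y [ 0.003  0.001 -1.   ] z [-0.919  0.393 -0.002] w 0.04578007996998257 F [ 0.  -0.1 -2.4]
j [-0.63  0.01  0.51  1.93 -0.    1.2   1.05]
shift tool [-0.001  -0.0003  0.0017]
turn tool [ 0.13 -0.15  0.12]
turn tool [ -0.19 179.85   0.2 ]
```

View pics/lift.png

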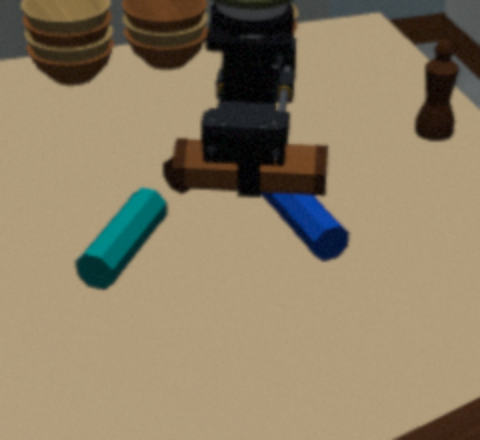

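>>> arm_command(
  targets=[
    [[0,0,-0.024,0,0,0],[0,0,-0.024,0,0,0],[0,0,-0.024,0,0,0],[0,0,-0.024,0,0,0],[0,0,0.024,0,0,0],[0,0,0.024,0,0,0],[0,0,0.024,0,0,0],[0,0,0.024,0,0,0],[0,0,-0.024,0,0,0],[0,0,-0.024,0,0,0],[0,0,-0.024,0,0,0],[0,0,-0.024,0,0,0]],
  ],
)

```text
time: 6.17
ee_pos: [0.561, -0.0224, 0.1763]
eef_rot: [-0.59, -0.389, 0.39, 0.59]
ft_force: [0.1, 0.2, -2.8]
width: 0.0454
```

>>> arm_command(
  targets=[
    [[0,0,0.024,0,0,0],[0,0,0.024,0,0,0],[0,0,0.024,0,0,0],[0,0,0.024,0,0,0],[0,0,-0.024,0,0,0],[0,0,-0.024,0,0,0],[0,0,-0.024,0,0,0],[0,0,-0.024,0,0,0]],
  ],
)

```text
time: 6.83
ee_pos: [0.561, -0.0224, 0.1763]
eef_rot: [-0.59, -0.389, 0.39, 0.59]
ft_force: [0.6, 0.2, -1.8]
width: 0.0456
```

>>> arm_command(
  targets=[
    [[0,0,0.024,0,0,0],[0,0,0.024,0,0,0],[0,0,0.024,0,0,0],[0,0,0.024,0,0,0]],
  ],
)

```text
time: 7.17
ee_pos: [0.4708, 0.0154, 0.1757]
eef_rot: [-0.59, -0.388, 0.391, 0.59]
ft_force: [0.2, -0.0, -2.6]
width: 0.0453
```

>>> arm_command(
  targets=[
    [[0,0,-0.024,0,0,0],[0,0,-0.024,0,0,0],[0,0,-0.024,0,0,0],[0,0,-0.024,0,0,0]],
  ],
)

```text
time: 7.5
ee_pos: [0.5611, -0.0225, 0.1764]
eef_rot: [-0.59, -0.389, 0.39, 0.59]
ft_force: [-0.4, 0.3, -1.5]
width: 0.0453
```

>>> arm_command(
  targets=[
    [[0,0,0.024,0,0,0],[0,0,0.024,0,0,0],[0,0,0.024,0,0,0],[0,0,0.024,0,0,0],[0,0,0,0,0,0],[0,0,0,0,0,0],[0,0,0,0,0,0]],
  ],
)

```text
time: 8.08
ee_pos: [0.4726, 0.0153, 0.1771]
eef_rot: [-0.59, -0.389, 0.39, 0.59]
ft_force: [0.3, 0.1, -1.6]
width: 0.0459
```

The strokes tracked at about 97 mm. As a backup, I'll rock the shaker too and read the wrist moment, which should show the piece changing ends.

>>> arm_command(
  targets=[
    [[0,0,0,5,0,0],[0,0,0,5,0,0],[0,0,0,5,0,0],[0,0,0,5,0,0],[0,0,0,0,0,0],[0,0,0,0,0,0],[0,0,0,0,0,0],[0,0,0,0,0,0],[0,0,0,0,0,0],[0,0,0,0,0,0]],
  ],
)

```text
time: 8.92
ee_pos: [0.4725, 0.0159, 0.1783]
eef_rot: [-0.479, -0.317, 0.451, 0.683]
ft_force: [-0.3, 0.4, -2.1]
width: 0.0458
```

```bash
cat > tq.py <<'E'
from bench import readout,vision
import numpy as np
from scipy.spatial.transform import Rotation as R
t=[];f=[]
for i in range(4):
    s=readout.read_state();M=R.from_quat(s["eef_rot"]).as_matrix();t.append(M.T@s["torque"]);f.append(s["ft_force"]);vision.camera("top")
print(s["time"],"tool moment",np.mean(t,0).round(4),np.std(t,0).round(4),np.mean(f,0).round(2),M[:,2].round(3))
E
python3 tq.py
```

```text
9.0667 tool moment [-0.5812  0.007   0.0081] [0.0156 0.0087 0.0192] [ 0.07 -0.1  -2.5 ] [-0.865  0.369  0.341]
```

>>> arm_command(
  targets=[
    [[0,0,0,-5,0,0],[0,0,0,-5,0,0],[0,0,0,-5,0,0],[0,0,0,-5,0,0],[0,0,0,-5,0,0],[0,0,0,-5,0,0],[0,0,0,-5,0,0],[0,0,0,-5,0,0],[0,0,0,0,0,0],[0,0,0,0,0,0],[0,0,0,0,0,0],[0,0,0,0,0,0]],
  ],
)

```text
time: 10.12
ee_pos: [0.4733, 0.015, 0.178]
eef_rot: [0.684, 0.451, -0.316, -0.479]
ft_force: [-0.1, -0.3, -3.4]
width: 0.0456
```

```bash
python3 tq.py
```

```text
10.2667 tool moment [0.5544 0.0198 0.0206] [0.0233 0.0193 0.0249] [-0.02 -0.38 -2.87] [-0.864  0.37  -0.341]
```

>>> arm_command(
  targets=[
    [[0,0,0,5,0,0],[0,0,0,5,0,0],[0,0,0,5,0,0],[0,0,0,5,0,0],[0,0,0,5,0,0],[0,0,0,5,0,0],[0,0,0,5,0,0],[0,0,0,5,0,0],[0,0,0,0,0,0],[0,0,0,0,0,0],[0,0,0,0,0,0],[0,0,0,0,0,0]],
  ],
)

```text
time: 11.32
ee_pos: [0.4725, 0.0158, 0.1783]
eef_rot: [-0.479, -0.317, 0.451, 0.683]
ft_force: [-0.2, -0.2, -1.8]
width: 0.0457
```

>>> arm_command(
  targets=[
    [[0,0,0,-5,0,0],[0,0,0,-5,0,0],[0,0,0,-5,0,0],[0,0,0,-5,0,0],[0,0,0,-5,0,0],[0,0,0,-5,0,0],[0,0,0,-5,0,0],[0,0,0,-5,0,0],[0,0,0,0,0,0],[0,0,0,0,0,0],[0,0,0,0,0,0],[0,0,0,0,0,0]],
  ],
)

```text
time: 12.32
ee_pos: [0.4732, 0.0152, 0.1782]
eef_rot: [0.683, 0.451, -0.316, -0.479]
ft_force: [-0.0, -0.3, -2.4]
width: 0.0453
```

>>> arm_command(
  targets=[
    [[0,0,0,5,0,0],[0,0,0,5,0,0],[0,0,0,5,0,0],[0,0,0,5,0,0],[0,0,0,0,0,0],[0,0,0,0,0,0],[0,0,0,0,0,0]],
  ],
)

```text
time: 12.9
ee_pos: [0.4727, 0.0151, 0.1774]
eef_rot: [0.591, 0.389, -0.389, -0.59]
ft_force: [-0.4, -0.1, -2.6]
width: 0.0459
```

```bash
python3 tq.py; python3 plan.py .6 -.2605 .18 104.6;  python3 - <<'E'
from bench import vision
import cv2
S=vision.camera("side")
cv2.imwrite("pics/shook.png",cv2.resize(S["pixels"][80:300,180:420],None,fx=2,fy=2))
E
```

```text
13.05 tool moment [-0.0039  0.0045  0.0082] [0.0129 0.0386 0.0162] [-0.36 -0.16 -2.48] [-0.92   0.392 -0.001]
t 13.1 pos [0.4722 0.0159 0.1779] tool x [0.392 0.92  0.001] y [ 0.001  0.001 -1.   ] z [-0.92   0.392 -0.001] w 0.04532678669493532 F [ 0.5 -0.1 -2.8]
j [-0.88 -0.01  0.76  1.94  0.    1.2   1.05]
shift tool [-0.2041 -0.0023 -0.2259]
turn tool [  0.06 -37.69   0.07]
turn tool [-9.0000e-02  1.4231e+02  7.0000e-02]
```

View pics/shook.png

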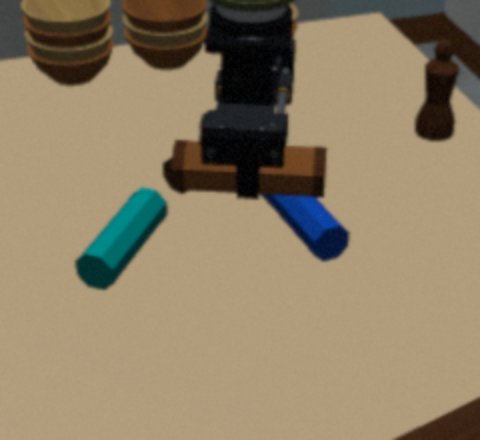

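>>> arm_command(
  targets=[
    [[-0.01,0,-0.011,0,0,0],[-0.018,0,-0.02,0,0,0],[-0.018,0,-0.02,0,0,0],[-0.018,0,-0.02,0,0,0],[-0.018,0,-0.02,0,0,0],[-0.02,0,-0.022,0,0,0],[-0.02,0,-0.022,0,0,0],[-0.02,0,-0.022,0,0,0],[-0.02,0,-0.022,0,0,0],[-0.018,0,-0.02,0,0,0],[-0.014,0,-0.016,0,0,0],[-0.01,0,-0.011,0,0,0]],
  ],
)

```text
time: 14.15
ee_pos: [0.6004, -0.2628, 0.1775]
eef_rot: [0.59, 0.389, -0.389, -0.59]
ft_force: [-0.1, 0.7, -2.3]
width: 0.0458
```

>>> arm_command(
  targets=[
    [[0,0,0,0,-4,0],[0,0,0,0,-5,0],[0,0,0,0,-5,0],[0,0,0,0,-5,0],[0,0,0,0,-5,0],[0,0,0,0,-5,0],[0,0,0,0,-5,0],[0,0,0,0,-3.7,0],[0,0,0,0,0,0],[0,0,0,0,0,0]],
  ],
)

```text
time: 14.98
ee_pos: [0.6003, -0.2605, 0.1778]
eef_rot: [0.433, 0.559, -0.559, -0.433]
ft_force: [0.6, -0.1, -2.5]
width: 0.046
```

```bash
python3 plan.py .6 -.2605 .06 104.6;  python3 - <<'E'
from bench import vision
import cv2,numpy as np
S=vision.camera("side");T=vision.camera("top")
cv2.imwrite("pics/over.png",np.hstack([S["pixels"][150:400,300:520],T["pixels"][60:310,340:560]]))
E
```

```text
t 14.9833 pos [ 0.6003 -0.2605  0.1778] tool x [-0.25   0.968  0.   ] y [ 0.001  0.001 -1.   ] z [-0.968 -0.25  -0.001] w 0.04602075572504089 F [ 0.6 -0.1 -2.5]
j [-0.17  0.49  0.71  1.47 -0.33  1.3   2.39]
shift tool [1.000e-04 1.178e-01 3.000e-04]
turn tool [ 0.04 -0.14  0.02]
turn tool [-4.0000e-02  1.7986e+02  6.0000e-02]
```

View pics/over.png

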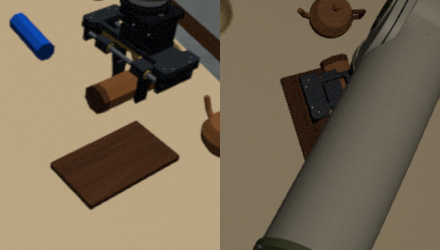

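>>> arm_command(
  targets=[
    [[0,0.012,0,0,0,0],[0,0.02,0,0,0,0],[0,0.02,0,0,0,0],[0,0.02,0,0,0,0],[0,0.02,0,0,0,0],[0,0.016,0,0,0,0],[0,0.01,0,0,0,0],[0,0,0,0,0,0],[0,0,0,0,0,0]],
  ],
)

```text
time: 15.83
ee_pos: [0.6001, -0.2609, 0.0593]
eef_rot: [-0.432, -0.559, 0.559, 0.433]
ft_force: [-0.1, -0.2, -1.7]
width: 0.0458
```

```bash
python3 plan.py .6 -.2605 .0235 104.6;python3 - <<'E'
from bench import vision
import cv2,numpy as np
S=vision.camera("side")
cv2.imwrite("pics/low.png",cv2.resize(S["pixels"][200:380,320:520],None,fx=3,fy=3))
E
```

```text
t 15.8333 pos [ 0.6001 -0.2609  0.0593] tool x [-0.251  0.968  0.   ] y [-0.001 -0.    -1.   ] z [-0.968 -0.251  0.001] w 0.04578806028646673 F [-0.1 -0.2 -1.7]
j [-0.14  0.6   0.66  1.58 -0.4   1.1   2.45]
shift tool [ 0.0004  0.0358 -0.0001]
turn tool [-0.04 -0.06  0.01]
turn tool [-2.0000e-02  1.7994e+02 -7.0000e-02]
```

View pics/low.png

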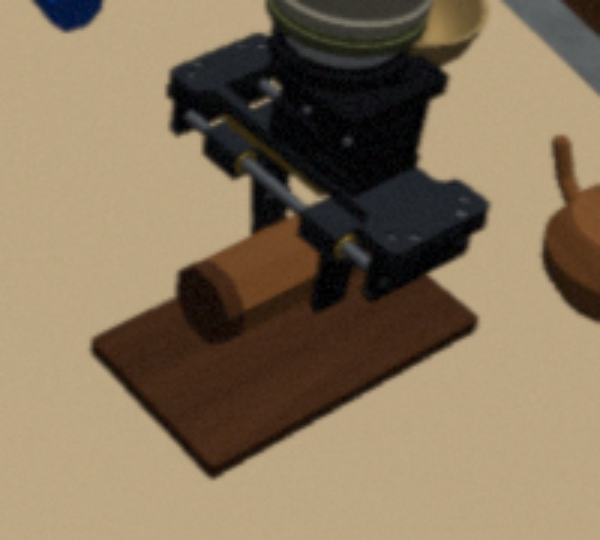

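The shaker is level and lined up over the middle of the board. I'll lower it slowly and watch the force.

>>> arm_command(
  targets=[
    [[0,0.006,0,0,0,0],[0,0.006,0,0,0,0],[0,0.006,0,0,0,0],[0,0.005,0,0,0,0],[0,0.004,0,0,0,0],[0,0.003,0,0,0,0],[0,0.002,0,0,0,0],[0,0.001,0,0,0,0],[0,0,0,0,0,0],[0,0,0,0,0,0]],
  ],
)

```text
time: 16.72
ee_pos: [0.6004, -0.261, 0.0268]
eef_rot: [0.433, 0.559, -0.559, -0.433]
ft_force: [-0.2, 0.1, -2.4]
width: 0.0458
```

>>> arm_command(
  targets=[
    [[0,0.001,0,0,0,0],[0,0,0,0,0,0],[0,0,0,0,0,0]],
  ],
)

```text
time: 16.97
ee_pos: [0.6003, -0.2609, 0.0257]
eef_rot: [0.433, 0.559, -0.559, -0.433]
ft_force: [0.5, 0.2, -2.3]
width: 0.0458
```

>>> arm_command(
  targets=[
    [[0,0.001,0,0,0,0],[0,0,0,0,0,0],[0,0,0,0,0,0]],
  ],
)

```text
time: 17.22
ee_pos: [0.6002, -0.2609, 0.0245]
eef_rot: [0.433, 0.559, -0.559, -0.433]
ft_force: [0.4, 0.5, -1.7]
width: 0.0458
```

>>> arm_command(
  targets=[
    [[0,0.001,0,0,0,0],[0,0,0,0,0,0],[0,0,0,0,0,0]],
  ],
)

```text
time: 17.47
ee_pos: [0.6002, -0.2609, 0.0235]
eef_rot: [0.433, 0.559, -0.559, -0.433]
ft_force: [-0.8, 0.6, -1.9]
width: 0.046
```

>>> arm_command(
  targets=[
    [[0,0.0005,0,0,0,0],[0,0,0,0,0,0],[0,0,0,0,0,0]],
  ],
)

```text
time: 17.72
ee_pos: [0.6002, -0.2609, 0.0231]
eef_rot: [0.433, 0.559, -0.559, -0.433]
ft_force: [0.8, 0.5, -2.1]
width: 0.0455
```

>>> arm_command(
  targets=[
    [[0,0.0005,0,0,0,0],[0,0,0,0,0,0],[0,0,0,0,0,0]],
  ],
)

```text
time: 17.97
ee_pos: [0.6003, -0.2609, 0.0228]
eef_rot: [0.433, 0.559, -0.559, -0.433]
ft_force: [-0.9, 0.7, 0.3]
width: 0.0454
```

>>> arm_command(
  targets=[
    [[0,0.0004,0,0,0,0],[0,0,0,0,0,0],[0,0,0,0,0,0]],
  ],
)

```text
time: 18.22
ee_pos: [0.6003, -0.2609, 0.0228]
eef_rot: [0.433, 0.559, -0.559, -0.433]
ft_force: [-3.0, 1.5, 5.7]
width: 0.0461
```

```bash
python3 tq.py
```

```text
18.3667 tool moment [ 0.5568 -0.0082 -0.5579] [0.0261 0.024  0.0232] [-2.72  1.35  4.94] [-0.968 -0.251 -0.   ]
```

It's resting on the board, so I'll let go. The hand opens part way first, then I retreat straight up.

>>> arm_command(
  targets=[
    [[0,0,0,0,0,0],[0,0,0,0,0,0],[0,0,0,0,0,0],[0,0,0,0,0,0],[0,0,0,0,0,0],[0,0,0,0,0,0],[0,0,0,0,0,0],[0,0,0,0,0,0]],
  ],
  hand=0.9,
)

```text
time: 19.08
ee_pos: [0.6003, -0.2609, 0.0222]
eef_rot: [0.433, 0.559, -0.559, -0.433]
ft_force: [-0.4, 0.5, 0.6]
width: 0.0774
```

>>> arm_command(
  targets=[
    [[0,-0.005,0,0,0,0],[0,-0.01,0,0,0,0],[0,-0.015,0,0,0,0],[0,-0.02,0,0,0,0],[0,-0.02,0,0,0,0],[0,-0.02,0,0,0,0],[0,-0.02,0,0,0,0],[0,-0.02,0,0,0,0],[0,-0.02,0,0,0,0],[0,-0.02,0,0,0,0],[0,0,0,0,0,0],[0,0,0,0,0,0]],
  ],
)

```text
time: 20.08
ee_pos: [0.6008, -0.2615, 0.1948]
eef_rot: [0.434, 0.56, -0.559, -0.432]
ft_force: [0.4, 0.5, -0.4]
width: 0.0787
```

>>> arm_command(
  targets=[
    [[-0.005,0,0.015,0,0,0],[-0.005,0,0.03,0,0,0],[-0.005,0,0.03,0,0,0],[-0.005,0,0.03,0,0,0],[-0.005,0,0.02,0,0,0],[-0.005,0,0.015,0,0,0],[0,0,0,0,0,0],[0,0,0,0,0,0]],
  ],
)

```text
time: 20.75
ee_pos: [0.4723, -0.3252, 0.1923]
eef_rot: [0.433, 0.559, -0.559, -0.433]
ft_force: [0.9, 0.4, 0.1]
width: 0.0784
```

```bash
python3 - <<'E'
from bench import vision,readout
import cv2,numpy as np,pickle
s=readout.read_state();print(s["time"],s["joint_positions"].round(2),s["ft_force"])
S=vision.camera("side");T=vision.camera("top")
pickle.dump((S,T),open("end.pkl","wb"))
cv2.imwrite("pics/endS.png",S["pixels"]);cv2.imwrite("pics/endT.png",T["pixels"])
E
```

```text
20.75 [-0.13  0.29  0.79  1.68 -0.21  1.26  2.53] [0.88528095 0.43973203 0.08425934]
```

View pics/endS.png

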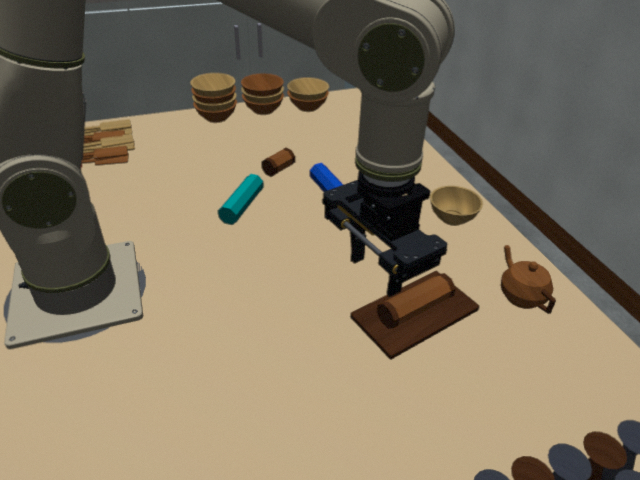

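View pics/endT.png

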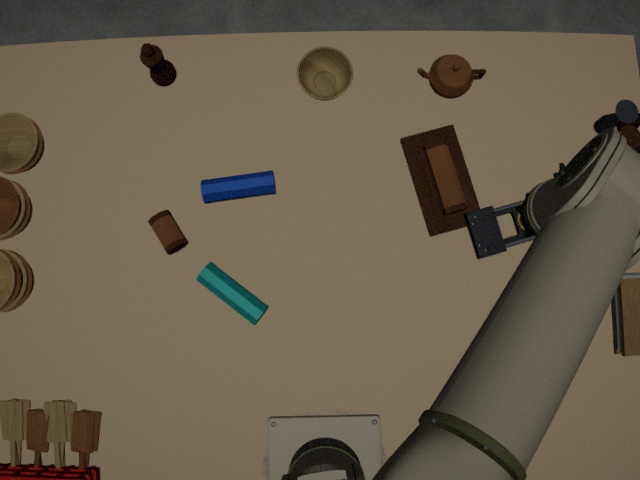

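The shaker lies along the board, at about (446,178) in the top view and (416,299) in the side view. The short shaker and both decoys haven't moved. I'll check with a projected overlay.

```bash
python3 - <<'E'
from h import *
import pickle
S,T=pickle.load(open("end.pkl","rb"));v=[]
for c,(x,y) in((S,(340,260)),(T,(390,110))):
    im=cv2.resize(c["pixels"][y:y+130,x:x+140],None,fx=4,fy=4,interpolation=cv2.INTER_CUBIC)[:,:]
    for P,z in((octa(.15),.038),(box(.22,.12,.015),.015)):
        h=cv2.convexHull(proj(c,place(P,.6,-.2605,z,np.radians(14.6))).astype(np.float32));cv2.polylines(im,[np.round((h-[x,y]+.5)*4).astype(int)],True,(0,255,0),1)
    v.append(im)
cv2.imwrite("pics/chk.png",cv2.resize(np.hstack(v),(800,371)))
E
```

```text
(no output)
```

View pics/chk.png

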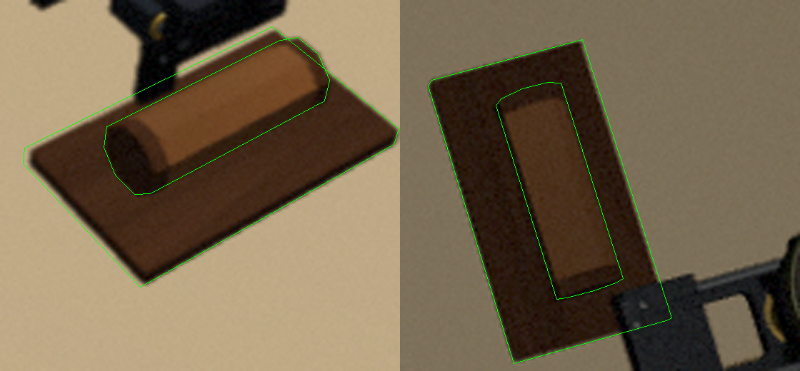

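The overlay, drawn for a shaker centred on the board, matches the picture within about 2 mm.

```bash
python3 -c "
from bench import r
print(r.close_job())"
```

```text
the job is handed in; nothing more can be done
None
```

I picked up the long shaker, shook it, laid it in the middle of the display board, let go and handed the job in at about 21 s of the 42 s allowed.

- **Shaking:** I lifted the shaker about 170 mm and shook it along its length for four round trips of about 97 mm at 0.29 m/s. I then rocked it 20° each way twice.
- **Knocks not measured:** I couldn't see the loose piece, and the wrist moment was mostly the shaker's own weight. That it knocked at each end at least twice follows from the motion, not from a reading.
- **Laying down:** I lowered it in steps of 1 mm or less until the board pushed back, about 5 N, then opened the hand and drew it away upward and clear.
- **Last checks:** In both cameras the shaker lies flat and lengthways on the board, within about 2 mm of the centre. The short shaker and the blue and turquoise look-alikes appear unmoved, and the gripper is about 0.19 m up and touching nothing. No check failed.

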